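Load the light-exposure unit with closed paint-sample holders

ROBOT

A 7-joint arm with a two-finger parallel gripper is mounted at the origin on the work surface. World frame = base frame: x ahead of the robot, y to its left, z up, the work surface at z = 0. Lengths are in m, angles in rad, forces in N, time in s.
With the tool pointing down it reaches from about 0.4 to 0.85 m from the base axis. Payload 10.4 kg.
Tool frame: the origin (TCP) lies on the mounting face of the last link; the fingertips stand 173 mm ahead of it and the grasp point (between the pads) lies 155 mm ahead of it (manip.tip_extent is the distance from the TCP to the fingertips, in m); z points along the fingers, y is the line along which they close (so a half turn about z gives the same grasp; the last joint's range is limited). The gripper opens to 85 mm and grips with 20 to 120 N. Pads are 22 mm wide; open, the fingers measure 114 mm over their backs; the gripper's body (76 mm by 85 mm) begins 54 mm behind the grasp point. The pads swing forward as they close: fully open they stand 13 mm farther back than shut.
Start: joints at [1.08, 0.332, -0.065, 1.46, 0.022, 1.35, -0.088], TCP at [0.282, -0.558, 0.405] pointing down, gripper open.
Joint ranges: [-2.6, 2.6], [-0.5, 2.12], [-1.47, 1.34], [0.16, 2.42], [-1.27, 4.41], [0.06, 2.06], [-2.6, 2.6]. Speed limits (rad/s): [2.22, 2.22, 2.79, 2.79, 3.14, 3.14, 3.14].

INTERFACE

Orientations are given as a unit quaternion [x, y, z, w].
In Python, from workcell import manip gives the robot as it stands.
- The arm moves only by the tool move_arm, never from a script. Its argument "plan" is one flat list of numbers, 7 for each row, row after row: the turn, a rotation vector about the tool's x, y, z in rad, then the shift along the tool's x, y, z in m, then the finger opening in m, from 0 to 0.0854. In form: [ax, ay, az, dx, dy, dz, gripper, ax, ay, az, dx, dy, dz, gripper, ...]. A call has 1 to 12 rows; each row is the pose to reach, as a shift and turn from the pose commanded when the call began, along the tool's axes at that moment; what a row does not reach only later rows make up. A row lasts 1/8 s, in which the tool goes at most 62.5 mm and 10.7 degrees, less where a joint would pass 70% of its speed; a pose out of reach is approached as far as the arm can. A call with a gripper value outside its range is refused whole. The fingers move at their own pace and stop on an object; "squeeze" is the grip in N (left out, the last holds). Time passes only in rows, so rows that repeat a pose let the fingers close. It gives the time, the measured TCP pose, the force, the opening and the grip force at its end, in the units of the state.
- manip.get_obs(): the state, without advancing time (a new reading comes with each control period).
- manip.camera(name): name is "scene" or "top"; returns a dict with "color" (420x560x3 uint8, red, green, blue), "fx", "fy", "cx", "cy" (pixels), "cam_to_world" (4x4, takes a point from camera to world coordinates). Camera axes: x right, y down, z forward; pixel columns grow to the right and rows downward; lengths in m; the calibration is good to about 2 mm. A picture is of the moment at which its call begins. There is no depth.
- manip.hand_in(): hands the job in; it is judged then, once.
Trained networks look in a picture, given as the dict that the camera call returned (one of the last four; its "shot" number tells which), for a name from the list of things; names that differ only in an ending like _2 or _b are one class to them, and where a whole thing is asked for, a point or a joint stands for the part that bears it (a point fixed in the world has none). Each returns a list of dicts, best first, with "conf" (0 to 1); they miss things now and then, are a little off and sometimes report something else, mostly with a low value. They report only what shows in the picture. A call takes as long as a camera call. They do not tell look-alikes from the thing itself.
- manip.look_for(picture, label): "position" ([x, y, z] in m, in the coordinates of the camera as it stood for that picture, good to about 4 mm: the middle of the surface that is visible of it).
- manip.silhouettes(picture, label): "pixels" (420x560 bool, what is visible of it).
- manip.tip_of(picture, label): "position" ([x, y, z] in m, in the coordinates of the camera as it stood for that picture, good to about 4 mm: a listed point, or the origin of a listed thing).
The state is a dict: "clock": time; "joint_pos": joint angles; "joint_velocities": joint speeds; "tau": joint torques, N m; "position": TCP position; "ee_rot": TCP orientation; "ft_force": force on the tool from outside, world axes, zero at the start; "torque": the same for the moment, N m; "grip_width": opening from 0.0 (shut) to 1.0 (fully open); "grasp_force": force on a finger pad.
Only numpy, scipy, OpenCV 4.12 (cv2) and the standard library are available. Lean on these libraries where they do the work, as an engineer would, in place of code of your own. Each camera call takes 0.05 s, during which the arm holds its last target. There are 200 camera calls.

TASK

Flip the exposure unit's toggle isolator off, then set the stage on the unit so that its three ball feet are fully home in the cone, the groove and on the flat. Then, with the power still off, close the sample holders on the stage: put each upper half that lies on the table fully down on its own lower half, the only one whose horns match its notches (when an upper half is missing, its lower half stays open). Once all of them are closed flip the isolator back on, leaving everything else on the table where it stands.

Things in the scene. Friction and masses are not known exactly. Their poses are not given: they have to be found in the camera images.
- stage_handle (a point): loose stage, 0.6 to 0.95 kg: aluminium plate 210 (x) x 172 (y) x 8 mm on three ball feet, carrying four dark lower holder halves and a T handle. This point: centre of the handle's crossbar (50 mm along the stage's x, 14 wide, 16 tall), 96 mm above the bottoms of the feet and 60 above the plate's top; the stage balances under it. Axes: the stage's; the single foot is at +x, the pair at -x
- foot_a (a point): centre of the stage's single ball foot (steel, 20 mm across), at x = +95, y = 0 mm from the handle, 86 mm below it; belongs in the cone. The stage stands on its feet on the table; home on the unit it is 29.9 mm higher. Pressing a front holder with more than about 10 N tips it
- foot_b (a point): centre of the ball foot at x = -82, y = +74 mm of the stage; belongs in the groove
- foot_c (a point): centre of the ball foot at x = -82, y = -74 mm of the stage; belongs on the flat
- seat_cone (a point): where foot_a's centre is when home, 39.9 mm above the table, in the funnel-shaped cone seat (58 degree walls, mouth 30 mm across, 46 mm above the table) of the fixed exposure unit: white bed 230 x 190 x 20 mm, 50 mm tall lamp bar along its -x edge. Axes: the unit's; the seats match the feet, so the stage is home with its axes along these. Balls up to 5 mm off slide in
- seat_groove (a point): where foot_b's centre is when home: in the V groove (40 mm long, pointing at the cone), 177 mm behind (-x) and 74 mm left (+y) of seat_cone in the unit's axes, same height
- seat_flat (a point): where foot_c's centre is when home: on the flat round pad (32 mm across, its top 10 mm below this point), at -177, -74 mm from seat_cone in the unit's axes
- isolator (a joint): angle (rad) of the unit's toggle isolator: 0 = off stop, 1.0 = on stop, upright at 0.5. Over-centre: the handle falls to the stop it leans towards; about 1 N at its top moves it. At the top, 80 mm from the pivot, is a black crossbar 44 mm long (along y) and 16 mm thick
- toggle_pivot (a point): pivot of the isolator's handle, 46 mm above the table, over a fixed grey box 80 (x) x 52 (y) x 40 mm. Axes: the box's; the handle swings about y and leans 29 degrees from upright: to +x when on (the end with a white round pilot lamp on the box), to -x when off (the end with the black cable gland)
- cover_a (a point): centre of loose upper half a: dark block 66 (x) x 46 (y) x 28 mm, 0.12 kg, right way up, gripped across its width. Notches 13 mm deep, cut through its full height: a wide notch (22 mm) in the middle of each end; it fits either way round. May be absent
- home_a (a point): where cover_a's centre is when closed, 14 mm above the flat top of the front left (+x, +y) lower half (66 x 46 x 16 mm, long along the stage's x). Horns 10 mm thick and 16 tall stand at its x = +-27 mm: 18 mm wide, mid-width at both ends; their upper 7 mm are 4 mm slimmer. About 2 mm play each way. Axes: the stage's
- cover_b (a point): centre of loose upper half b: dark block 66 (x) x 46 (y) x 28 mm, 0.12 kg, right way up, gripped across its width. Notches 13 mm deep, cut through its full height: a narrow notch (16 mm) in each end, centred at y = +11 mm in the +x end and y = -11 mm in the -x end (a diagonal); fits either way round. May be absent
- home_b (a point): where cover_b's centre is when closed, 14 mm above the flat top of the front right (+x, -y) lower half (66 x 46 x 16 mm, long along the stage's x). Horns 10 mm thick and 16 tall stand at its x = +-27 mm: 12 mm wide, at y = +11 mm at the +x end and y = -11 mm at the -x end; their upper 7 mm are 4 mm slimmer. About 2 mm play each way. Axes: the stage's
- cover_c (a point): centre of loose upper half c: dark block 66 (x) x 46 (y) x 28 mm, 0.12 kg, right way up, gripped across its width. Notches 13 mm deep, cut through its full height: a narrow notch (16 mm) in each end, centred at y = -11 mm in the +x end and y = +11 mm in the -x end (the other diagonal); fits either way round. May be absent
- home_c (a point): where cover_c's centre is when closed, 14 mm above the flat top of the rear left (-x, +y) lower half (66 x 46 x 16 mm, long along the stage's x). Horns 10 mm thick and 16 tall stand at its x = +-27 mm: 12 mm wide, at y = -11 mm at the +x end and y = +11 mm at the -x end; their upper 7 mm are 4 mm slimmer. About 2 mm play each way. Axes: the stage's
- cover_d (a point): centre of loose upper half d: dark block 66 (x) x 46 (y) x 28 mm, 0.12 kg, right way up, gripped across its width. Notches 13 mm deep, cut through its full height: a narrow notch (16 mm) in each end, both on the +y side (centred at y = +11 mm); fits only one way round, with its x and y axes along those of home_d. May be absent
- home_d (a point): where cover_d's centre is when closed, 14 mm above the flat top of the rear right (-x, -y) lower half (66 x 46 x 16 mm, long along the stage's x). Horns 10 mm thick and 16 tall stand at its x = +-27 mm: 12 mm wide, both at y = +11 mm; their upper 7 mm are 4 mm slimmer. About 2 mm play each way. Axes: the stage's
- paint_bottle: bystander, to be left alone: yellow paint bottle, 56 mm across, 150 mm tall; the origin is under its centre
- medium_jar: bystander, to be left alone: amber glass jar, 68 mm across, 90 mm tall; the origin is under its centre
- tape_roll: bystander, to be left alone: roll of paper tape lying flat, 100 mm across, 24 mm tall; the origin is under its centre
- gap_brush: bystander, to be left alone: brush about 150 mm long lying between the stage and the unit
- palette_knife: bystander, to be left alone: palette knife about 190 mm long, lying
- spray_can: bystander, to be left alone: can 52 mm across, 130 mm tall; the origin is under its centre
- water_cup: bystander, to be left alone: white cup 72 mm across, 85 mm tall; the origin is under its centre
Things that resemble listed ones, but are neither listed nor needed, are in the scene too. Leave any blue or yellow look-alike of the part that bears isolator alone.

How it is judged:
On the way, in this order (a step that is already met when the one before it is completed fails the run):
1. the isolator is flipped off (value of joint isolator below 0.1 rad), for 0.2 s.
2. the stage is home on its three seats, with the isolator off (distance between foot_a and seat_cone below 0.0035 m and distance between foot_b and seat_groove below 0.0045 m and distance between foot_c and seat_flat below 0.0055 m and value of joint isolator below 0.1 rad), for 0.3 s.
3. every upper half present is down on its own lower half, the stage home and the isolator off (all of step 2 and distance between cover_a and home_a below 0.0045 m and angle between the z axis of cover_a and the z axis of home_a, either way round below 0.09 rad and distance between cover_b and home_b below 0.0045 m and angle between the z axis of cover_b and the z axis of home_b, either way round below 0.09 rad and distance between cover_c and home_c below 0.0045 m and angle between the z axis of cover_c and the z axis of home_c, either way round below 0.09 rad and distance between cover_d and home_d below 0.0045 m and angle between the z axis of cover_d and the z axis of home_d, either way round below 0.09 rad), for 0.3 s.
4. the isolator is flipped on (value of joint isolator above 0.9 rad), for 0.2 s.
At the end, for the whole second after the job is handed in: Feet a, b, c within 3.5, 4.5 and 5.5 mm of their seat points; each upper half present centred within 4.5 mm of its own home point and level with the stage within 5 degrees; isolator above 0.9 rad; stage at rest (distance between foot_a and seat_cone below 0.0035 m and distance between foot_b and seat_groove below 0.0045 m and distance between foot_c and seat_flat below 0.0055 m and distance between cover_a and home_a below 0.0045 m and angle between the z axis of cover_a and the z axis of home_a, either way round below 0.09 rad and distance between cover_b and home_b below 0.0045 m and angle between the z axis of cover_b and the z axis of home_b, either way round below 0.09 rad and distance between cover_c and home_c below 0.0045 m and angle between the z axis of cover_c and the z axis of home_c, either way round below 0.09 rad and distance between cover_d and home_d below 0.0045 m and angle between the z axis of cover_d and the z axis of home_d, either way round below 0.09 rad and value of joint isolator above 0.9 rad and linear speed of stage below 0.01 m/s); the robot touches nothing.
It fails at once if a bystander is moved more than 30 mm (distance of any of paint_bottle, medium_jar, tape_roll, gap_brush, palette_knife, spray_can, water_cup from where it was at the start of the episode above 0.03 m).
Of upper_a, upper_b, upper_c, upper_d only 3 to 4 are there at a start; the rules pass over those that are not, and their reading is None.
At some moment in a run one of upper_a, upper_b, upper_c, upper_d may be knocked a few centimetres aside while the robot is not near it.
Once in a run the grip may slacken for a moment while it holds something.
It also fails if it takes over 210 s, if anything falls off the work surface, if the arm or the gripper's body presses on something with over 40 N, if the wrist force passes 120 N, or if a joint passes its speed limit or range.

## Working session

There is one attempt and no reset: what is moved stays moved. The work goes in short steps, Python scripts to look and compute and a tool call to move; the robot and the scene stay as the last step left them, time stands still between calls to the robot, and variables do not carry over. Pictures are saved under pics/ and viewed, at most 14 in all, crops included, and the job is handed in when it is done.

Besides the shell and the picture viewer there is one more tool, called after "Emit:" by a JSON object that holds its "method" and its "body". move_arm: Moves the arm, as the interface text tells. Its arguments: {"type":"object","properties":{"plan":{"type":"array","items":{"type":"number"}},"squeeze":{"type":"number"}},"required":["plan"]}

```bash
ls; mkdir -p pics
cat > h.py <<'E'
from workcell import manip
import numpy as np, cv2
from scipy.spatial.transform import Rotation as R
def save(p,name,crop=None,s=1):
    c=p["color"][...,::-1]
    if crop: c=c[crop[1]:crop[3],crop[0]:crop[2]]
    cv2.imwrite("pics/"+name,cv2.resize(c,None,fx=s,fy=s,interpolation=cv2.INTER_CUBIC))
def w(p,x): return (p["cam_to_world"]@np.r_[x,1])[:3]
def pix(p,X):
    c=np.linalg.inv(p["cam_to_world"])@np.r_[X,1]
    return np.array([p["fx"]*c[0]/c[2]+p["cx"],p["fy"]*c[1]/c[2]+p["cy"]])
def ray(p,uv,z):
    d=p["cam_to_world"][:3,:3]@np.array([(uv[0]-p["cx"])/p["fx"],(uv[1]-p["cy"])/p["fy"],1]);o=p["cam_to_world"][:3,3]
    return o+d*(z-o[2])/d[2]
E
python3 - <<'E'
from h import *
np.set_printoptions(precision=4,suppress=True)
o=manip.get_obs();print(o["clock"],o["position"],R.from_quat(o["ee_rot"]).as_matrix())
for n in("scene","top"):
    p=manip.camera(n);save(p,n+"0.png",s=1.4)
    print(n,p["cam_to_world"],p["fx"],p["cx"])
    for l in "stage_handle foot_a foot_b foot_c seat_cone seat_groove seat_flat toggle_pivot cover_a cover_b cover_c cover_d home_a home_b home_c home_d paint_bottle medium_jar tape_roll gap_brush palette_knife spray_can water_cup".split():
        for d in manip.tip_of(p,l): print(l,np.round(d["conf"],2),w(p,d["position"]),pix(p,w(p,d["position"])).round())
    for d in manip.look_for(p,"isolator"): print("iso",d["conf"],w(p,d["position"]))
E
```

```text
pics
0.0 [ 0.2818 -0.5577  0.4039] [[ 0.8926  0.4509 -0.0007]
 [ 0.4509 -0.8926  0.0013]
 [-0.0001 -0.0014 -1.    ]]
scene [[ 0.7557  0.444  -0.4814  1.3341]
 [ 0.6548 -0.5253  0.5433 -0.953 ]
 [-0.0116 -0.7258 -0.6878  1.2768]
 [ 0.      0.      0.      1.    ]] 487.6369523167916 271.2277676672303
stage_handle 0.94 [0.4981 0.1627 0.0989] [301. 176.]
stage_handle 0.44 [0.5935 0.1509 0.0097] [319. 207.]
foot_a 0.92 [0.5897 0.1525 0.0111] [318. 206.]
foot_a 0.89 [0.4078 0.0996 0.0106] [272. 192.]
foot_a 0.72 [0.418  0.2431 0.0136] [298. 174.]
foot_b 0.92 [0.5897 0.1525 0.0111] [318. 206.]
foot_b 0.89 [0.4078 0.0996 0.0106] [272. 192.]
foot_b 0.72 [0.418  0.2431 0.0136] [298. 174.]
foot_c 0.92 [0.5897 0.1525 0.0111] [318. 206.]
foot_c 0.89 [0.4078 0.0996 0.0106] [272. 192.]
foot_c 0.72 [0.418  0.2431 0.0136] [298. 174.]
seat_cone 0.73 [ 0.5967 -0.1834  0.0413] [260. 253.]
seat_cone 0.53 [ 0.7296 -0.2188 -0.0021] [283. 289.]
seat_cone 0.22 [ 0.3252 -0.4945 -0.0019] [136. 276.]
seat_groove 0.66 [ 0.5521 -0.4044  0.0148] [203. 292.]
seat_groove 0.63 [ 0.426  -0.0976  0.0397] [240. 216.]
se
[... 5107 characters left out ...]
 0.44 [ 0.5525 -0.4071  0.0131] [405. 200.]
paint_bottle 0.74 [ 0.6696  0.4107 -0.0036] [146. 173.]
paint_bottle 0.25 [0.5037 0.1613 0.0941] [221. 215.]
medium_jar 0.89 [ 0.6676 -0.4184 -0.0016] [404. 166.]
tape_roll 0.59 [0.7366 0.2342 0.002 ] [200. 151.]
gap_brush 0.59 [0.454  0.0001 0.0019] [276. 235.]
palette_knife 0.64 [ 0.7334 -0.2198 -0.0011] [341. 148.]
spray_can 0.63 [ 0.3265 -0.4986  0.0005] [440. 272.]
spray_can 0.19 [ 0.6692 -0.413  -0.0033] [402. 166.]
water_cup 0.63 [0.3404 0.499  0.0006] [114. 277.]
water_cup 0.35 [0.6862 0.001  0.0474] [273. 160.]
iso 0.54 [0.308  0.2096 0.1203]
iso 0.46 [ 0.2948 -0.2163  0.1193]
iso 0.42 [0.6546 0.0008 0.1201]
iso 0.26 [0.6582 0.4052 0.0983]
```

View pics/scene0.png

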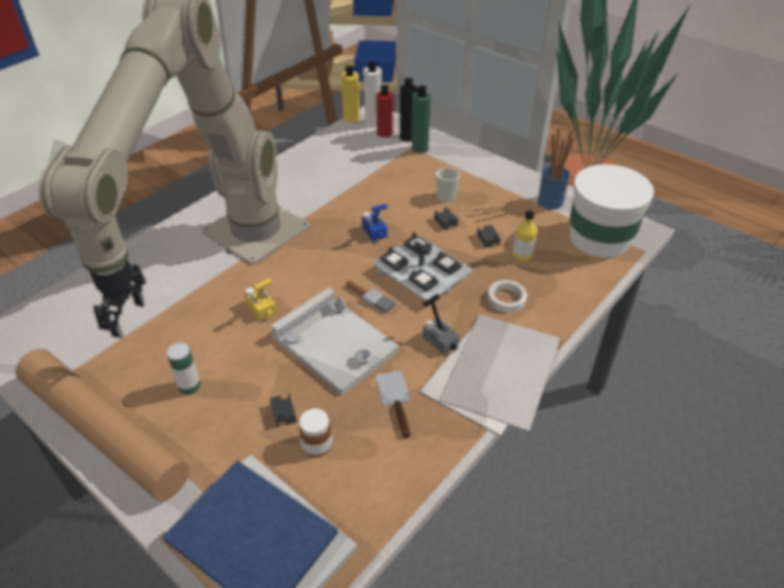

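View pics/top0.png

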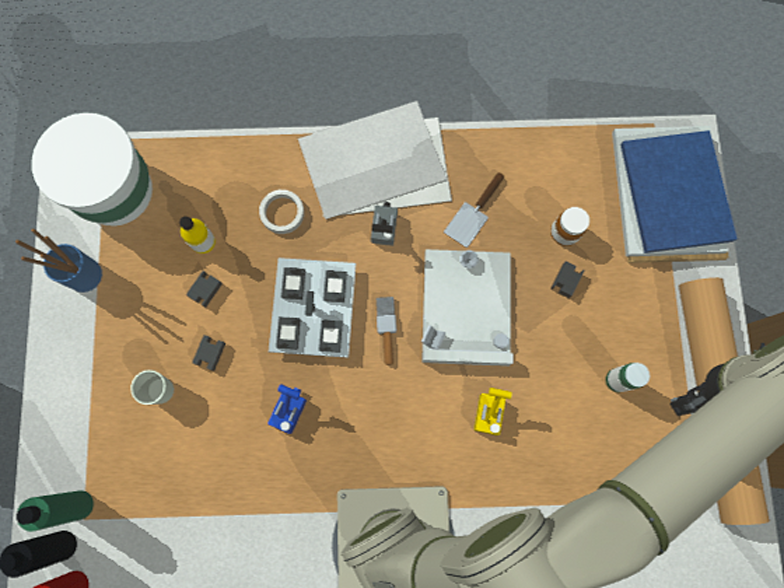

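Scene: grey toggle at top-pixel (274,158) (view coords 383,222); look-alikes: blue (205,293), yellow (351,295), both to be left alone. Upper halves are at (145,206), (150,253) and (405,199); the stage is left and the unit right of the brush. I choose the grey toggle; a crop will check this.

Run:
```python
from h import *
t=manip.camera("top")
s=manip.camera("scene")
def cr(p,X,r=22):
    u,v=pix(p,X).astype(int);c=p["color"][v-r:v+r,u-r:u+r,::-1];return cv2.resize(c,(260,260),interpolation=cv2.INTER_CUBIC)
pts=[[.69,0,.06],[.556,.405,.015],[.41,.389,.015]]
pts2=[[.553,-.408,.015]]
rows=[np.hstack([cr(p,X,r) for X,r in zip(pts,(26,18,18))]) for p in (t,s)]
cv2.imwrite("pics/c1.png",np.vstack(rows))
cv2.imwrite("pics/c2.png",np.hstack([cr(t,pts2[0],18),cr(s,pts2[0],18)]))
```

```text
(no output)
```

View pics/c1.png

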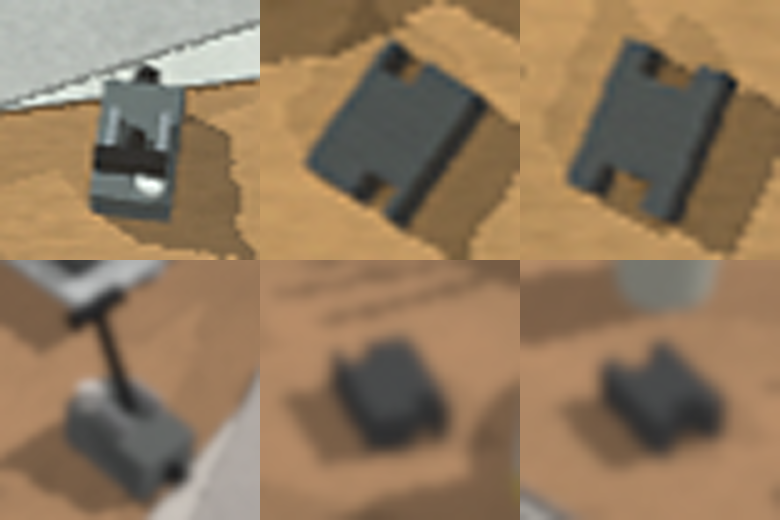

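View pics/c2.png

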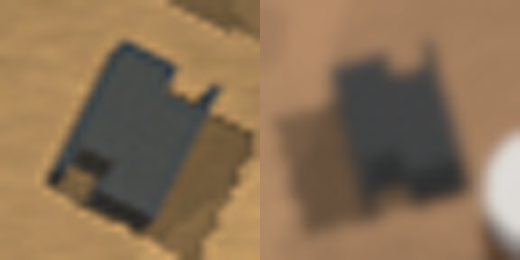

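Crops: the grey toggle has its white lamp toward the robot and its bar leaning that way, so it is on, and off means pushing world +x. The upper half at (.556,.405) has diagonal notches at +y/+x end, so it is cover_b. The one at (.41,.39) has wide middle notches (cover_a), and the one at (.553,-.408) has the other diagonal (cover_c). No d is seen so far.

```bash
cat >> h.py <<'E'
def goto(x,y,z,phi):
    """print turn+shift to TCP target (tool down, tool x heading phi deg)"""
    o=manip.get_obs();A=R.from_quat(o["ee_rot"]);f=np.radians(phi)
    T=R.from_matrix([[np.cos(f),np.sin(f),0],[np.sin(f),-np.cos(f),0],[0,0,-1]])
    a=(A.inv()*T).as_rotvec();d=A.inv().apply(np.array([x,y,z])-o["position"])
    print("goto",np.round(a,3).tolist(),np.round(d,4).tolist())
E
python3 -c "
from h import *
goto(.60,0,.42,0)"
```

```text
goto [0.0, -0.0, 0.468] [0.5355, -0.3544, -0.0153]
```

Emit:
{"method": "move_arm", "body": {"plan": [0,0,0.468,0.5355,-0.3544,-0.015,0,0,0,0.468,0.5355,-0.3544,-0.015,0,0,0,0.468,0.5355,-0.3544,-0.015,0,0,0,0.468,0.5355,-0.3544,-0.015,0,0,0,0.468,0.5355,-0.3544,-0.015,0,0,0,0.468,0.5355,-0.3544,-0.015,0,0,0,0.468,0.5355,-0.3544,-0.015,0,0,0,0.468,0.5355,-0.3544,-0.015,0,0,0,0.468,0.5355,-0.3544,-0.015,0,0,0,0.468,0.5355,-0.3544,-0.015,0,0,0,0.468,0.5355,-0.3544,-0.015,0,0,0,0.468,0.5355,-0.3544,-0.015,0]}}

```text
clock: 4.1
position: [0.6003, 0.0012, 0.4194]
ee_rot: [1.0, 0.001, -0.0, -0.0]
ft_force: [0.2, -0.9, 0.1]
grip_width: 0.002
grasp_force: 0.0
```

```bash
python3 -c "
from h import *
goto(.60,0,.273,0);goto(.69,0,.273,0)
p=manip.camera('scene')
for d in manip.look_for(p,'cover_a'): print(d['conf'],w(p,d['position']))
"
```

```text
goto [-0.0, 0.0, 0.002] [-0.0002, 0.0012, 0.1464]
goto [-0.0, 0.0, 0.002] [0.0898, 0.0015, 0.1464]
0.77 [0.5612759  0.39786149 0.02710849]
0.7 [ 0.5604327  -0.40993768  0.02738402]
0.44 [0.41992966 0.38554197 0.02863439]
0.28 [ 0.68708275 -0.01149053  0.03760109]
```

Emit:
{"method": "move_arm", "body": {"plan": [0,0,0,0,0,0.06,0,0,0,0,0,0,0.12,0,0,0,0,0,0,0.146,0,0,0,0,0.02,0,0.146,0,0,0,0,0.04,0,0.146,0,0,0,0,0.055,0,0.146,0,0,0,0,0.07,0,0.146,0,0,0,0,0.08,0,0.146,0,0,0,0,0.09,0,0.146,0,0,0,0,0.095,0,0.146,0,0,0,0,0.05,0,0.1,0,0,0,0,0,0,0.04,0.0854]}}

```text
clock: 5.7
position: [0.6101, -0.0002, 0.366]
ee_rot: [1.0, -0.0, -0.001, -0.0]
ft_force: [1.2, -0.6, 1.6]
grip_width: 0.199
grasp_force: 0.0
```

Run:
```python
from h import *
np.set_printoptions(precision=4,suppress=True)
acc={}
for n in ("top","scene"):
    p=manip.camera(n)
    if n=="scene": save(p,"s1.png",s=1.4)
    for l in ("stage_handle","foot_a","seat_cone","seat_groove","seat_flat","home_a","cover_a"):
        for d in manip.tip_of(p,l):
            if d["conf"]>.4: print(n,l,round(d["conf"],2),w(p,d["position"]))
print(manip.get_obs()["position"])
```

```text
top stage_handle 0.94 [0.5055 0.1638 0.095 ]
top foot_a 0.98 [0.4159 0.0972 0.0105]
top foot_a 0.93 [0.4272 0.2421 0.0073]
top foot_a 0.69 [0.5922 0.1523 0.0097]
top seat_cone 0.6 [ 0.5971 -0.1898  0.0381]
top seat_groove 0.71 [ 0.6699  0.4127 -0.0032]
top seat_groove 0.55 [ 0.7331 -0.2225 -0.0027]
top seat_flat 0.62 [ 0.4184 -0.2479  0.0391]
top home_a 0.79 [0.4354 0.1199 0.0642]
top home_a 0.78 [0.4424 0.2115 0.0635]
top home_a 0.74 [ 0.3398  0.4995 -0.0004]
top home_a 0.65 [0.5453 0.1103 0.0639]
top home_a 0.58 [0.5595 0.2015 0.0657]
top cover_a 0.93 [0.5608 0.4037 0.0147]
top cover_a 0.91 [0.4146 0.3872 0.0119]
top cover_a 0.75 [ 0.5524 -0.4062  0.0182]
scene stage_handle 0.76 [0.497  0.1638 0.0974]
scene foot_a 0.83 [0.59   0.1542 0.0112]
scene foot_a 0.77 [0.4195 0.2457 0.0129]
scene foot_a 0.74 [0.4349 0.1223 0.0661]
scene foot_a 0.65 [0.4056 0.1019 0.0093]
scene seat_cone 0.82 [ 0.5958 -0.1868  0.0411]
scene seat_groove 0.81 [ 0.4297 -0.0974  0.04  ]
scene seat_flat 0.65 [ 0.4123 -0.2474  0.0412]
scene home_a 0.91 [0.5562 0.2039 0.0651]
scene home_a 0.81 [0.4441 0.2159 0.0651]
scene home_a 0.79 [0.4366 0.1231 0.0621]
scene home_a 0.69 [0.5436 0.1114 0.0659]
scene cover_a 0.83 [ 0.5548 -0.4049  0.0137]
scene cover_a 0.75 [0.5522 0.4069 0.0142]
scene cover_a 0.42 [0.4107 0.3943 0.0148]
[ 0.6113 -0.      0.3661]
```

View pics/s1.png

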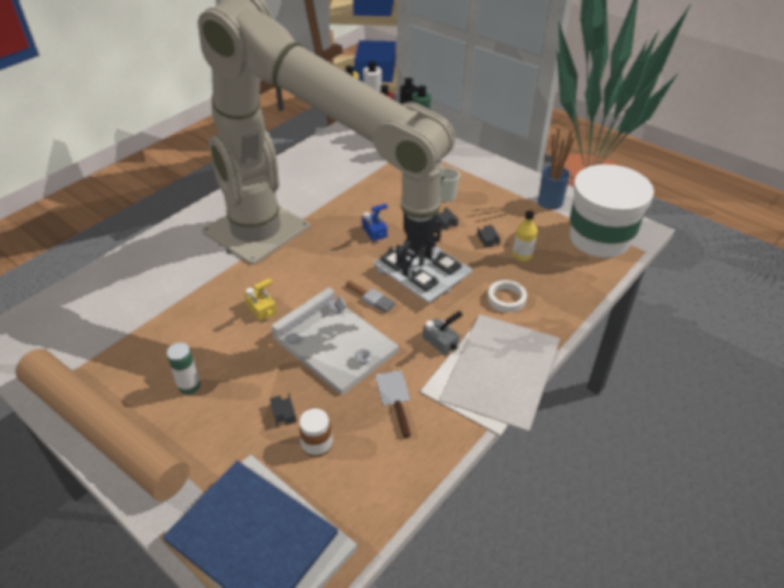

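The bar now leans away (handle at ~(455,318) in the picture), so it is off. No fourth upper half shows, so d is absent. Next: fit stage and unit poses.

```bash
cat >> h.py <<'E'
def fit(loc,obs):
    loc=np.array(loc);obs=np.array(obs);a=loc-loc.mean(0);b=obs-obs.mean(0)
    yaw=np.arctan2((a[:,0]*b[:,1]-a[:,1]*b[:,0]).sum(),(a*b).sum());c,s=np.cos(yaw),np.sin(yaw)
    M=np.array([[c,-s],[s,c]]);t=obs.mean(0)-M@loc.mean(0)
    return t,np.degrees(yaw),M,np.round(1000*(obs-(loc@M.T+t)),1)
E
python3 - <<'E'
from h import *
t,y,M,r=fit([[0,0],[.095,0],[-.082,.074],[-.082,-.074]],[[.5015,.1628],[.5915,.1527],[.4245,.2435],[.4108,.0985]])
print("stage",t,y,r)
t2,y2,M2,r2=fit([[0,0],[-.177,.074],[-.177,-.074]],[[.5974,-.1873],[.4290,-.0974],[.4155,-.2477]])
print("unit cone",t2,y2,r2,"home handle",t2+M2@[-.095,0])
h=np.array([[.5567,.2023],[.4437,.2137],[.5448,.1107],[.4362,.1215]])
print("homes local",(h-t)@M)
goto(t[0],t[1],.30,y)
E
```

```text
stage [0.49923722 0.16263694] -5.782754205421245 [[ 2.3  0.2]
 [-2.3 -0.4]
 [-0.6 -1. ]
 [ 0.6  1.2]]
unit cone [ 0.59819762 -0.18759779] -4.92530548897432 [[-0.8  0.3]
 [ 0.8  1.3]
 [ 0.  -1.6]] home handle [ 0.50354841 -0.17944138]
homes local [[ 0.05317404  0.04525098]
 [-0.06039954  0.04520745]
 [ 0.05056392 -0.04708188]
 [-0.0585716  -0.04727903]]
goto [-0.0, 0.0, 0.101] [-0.112, -0.1627, 0.0662]
```

Emit:
{"method": "move_arm", "body": {"plan": [0,0,0.101,-0.112,-0.1627,0.05,0.06,0,0,0.101,-0.112,-0.1627,0.05,0.06,0,0,0.101,-0.112,-0.1627,0.05,0.06,0,0,0.101,-0.112,-0.1627,0.05,0.06,0,0,0.101,-0.112,-0.1627,0.05,0.06,0,0,0.101,-0.112,-0.1627,0.09,0.06,0,0,0.101,-0.112,-0.1627,0.115,0.06,0,0,0.101,-0.112,-0.1627,0.115,0.06]}}

```text
clock: 7.5
position: [0.4999, 0.1606, 0.2501]
ee_rot: [0.999, -0.052, -0.001, 0.001]
ft_force: [-0.2, 0.6, 0.9]
grip_width: 0.707
grasp_force: 0.0
```

Run:
```python
from h import *
o=manip.get_obs();print(o["position"],o["grip_width"],o["ft_force"])
p=manip.camera("top")
u,v=pix(p,[.5,.163,.1]).astype(int)
save(p,"t1.png",(u-60,v-45,u+60,v+45),6)
```

```text
[0.4998612  0.16062474 0.25005214] 0.7065304651617147 [-0.21398634  0.55011731  0.91317428]
```

View pics/t1.png

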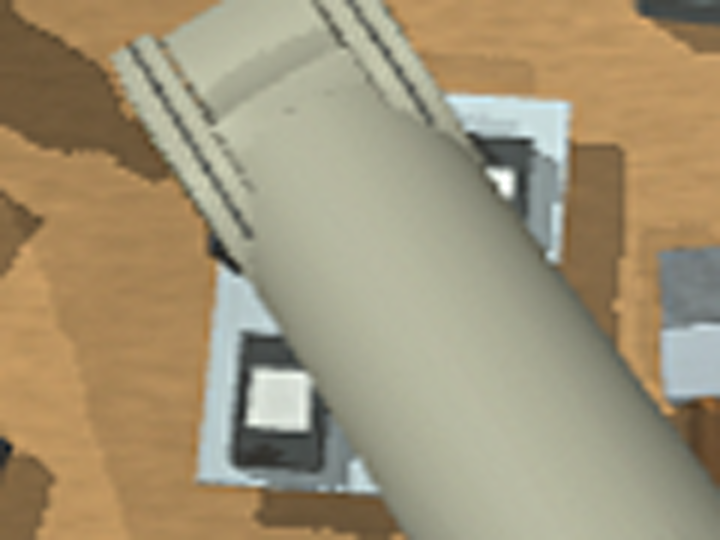

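The arm hides the handle in this view; the stage edges around it look as expected. Close and lift.

Emit:
{"method": "move_arm", "body": {"plan": [0,0,0,0,0,0,0,0,0,0,0,0,0,0,0,0,0,0,0,0,0,0,0,0,0,0,0,0,0,0,0,0,0,0,0,0,0,0,0,0,-0.03,0,0,0,0,0,0,-0.06,0,0,0,0,0,0,-0.09,0,0,0,0,0,0,-0.1,0,0,0,0,0,0,-0.1,0], "squeeze": 110}}

```text
clock: 8.8
position: [0.499, 0.1625, 0.3506]
ee_rot: [0.999, -0.051, -0.0, 0.0]
ft_force: [-0.3, 0.4, -8.3]
grip_width: 0.138
grasp_force: 108.9
```

Run:
```python
from h import *
np.set_printoptions(precision=4,suppress=True)
o=manip.get_obs();print(o["position"],o["grip_width"],o["ft_force"],o["torque"])
# home handle xy (.5035,-.1794) yaw -4.9
goto(.5035,-.1794,.35,-4.9)
```

```text
[0.499  0.1625 0.3506] 0.13821004470784717 [-0.3096  0.3589 -8.2964] [0.0192 0.0158 0.0228]
goto [0.0, 0.001, -0.016] [0.039, 0.3397, 0.0007]
```

Emit:
{"method": "move_arm", "body": {"plan": [0,0,-0.016,0.039,0.03,0,0,0,0,-0.016,0.039,0.07,0,0,0,0,-0.016,0.039,0.12,0,0,0,0,-0.016,0.039,0.17,0,0,0,0,-0.016,0.039,0.22,0,0,0,0,-0.016,0.039,0.27,0,0,0,0,-0.016,0.039,0.31,0,0,0,0,-0.016,0.039,0.33,0,0,0,0,-0.016,0.039,0.34,0,0,0,0,-0.016,0.039,0.34,0,0,0,0,-0.016,0.039,0.34,0]}}

```text
invalid input
```

Run:
```python
from h import *
np.set_printoptions(precision=4,suppress=True)
o=manip.get_obs();print(o["position"],o["grip_width"],o["ft_force"],o["torque"])
for n in ("top","scene"):
    p=manip.camera(n)
    if n=="scene":
        u,v=pix(p,[.5,-.18,.1]).astype(int);save(p,"s2.png",(u-75,v-60,u+75,v+60),5)
    for l in ("stage_handle","foot_a","seat_cone","seat_groove","seat_flat","home_a"):
        for d in manip.tip_of(p,l):
            if d["conf"]>.4: print(n,l,round(d["conf"],2),w(p,d["position"]))
```

```text
[0.499  0.1625 0.3506] 0.13821004470784717 [-0.3096  0.3589 -8.2964] [0.0192 0.0158 0.0228]
top foot_a 0.96 [0.4281 0.2433 0.1062]
top foot_a 0.64 [0.5943 0.1538 0.1042]
top seat_cone 0.89 [ 0.5974 -0.185   0.0379]
top seat_groove 0.97 [ 0.4274 -0.0988  0.0424]
top seat_flat 0.72 [ 0.4189 -0.2496  0.0392]
top home_a 0.78 [0.5473 0.112  0.1604]
top home_a 0.77 [0.4435 0.2148 0.1609]
scene stage_handle 0.9 [0.4969 0.1627 0.1916]
scene foot_a 0.83 [0.4048 0.1021 0.1092]
scene foot_a 0.82 [0.5903 0.1538 0.1076]
scene seat_cone 0.79 [ 0.597  -0.1865  0.0401]
scene seat_cone 0.68 [ 0.3362  0.5012 -0.0011]
scene seat_cone 0.51 [ 0.4265 -0.0992  0.0404]
scene seat_groove 0.86 [ 0.4263 -0.1007  0.0417]
scene seat_flat 0.85 [ 0.4155 -0.2457  0.0414]
scene home_a 0.97 [0.4346 0.1231 0.1609]
scene home_a 0.93 [0.5429 0.1101 0.1674]
scene home_a 0.87 [0.4453 0.2167 0.1667]
scene home_a 0.7 [0.5552 0.205  0.163 ]
```

View pics/s2.png

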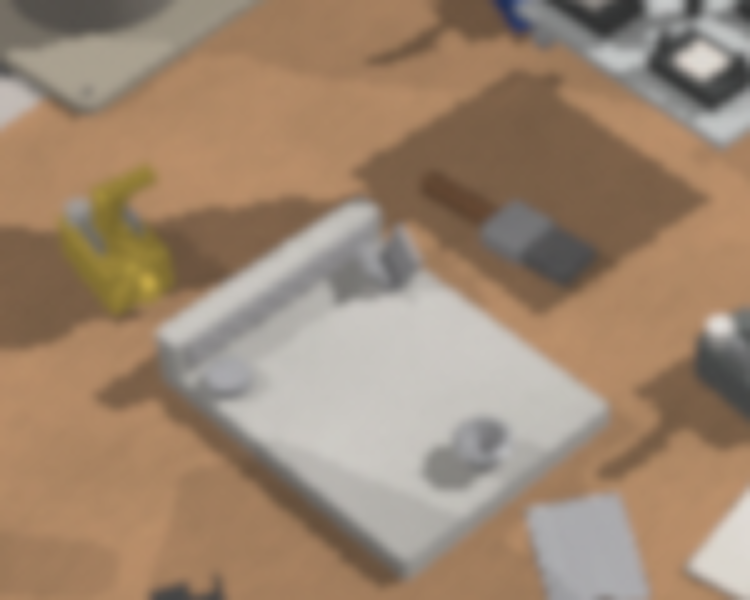

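The picture shows the unit free (my plan lacked one number; nothing moved). Resend.

Emit:
{"method": "move_arm", "body": {"plan": [0,0,-0.016,0.039,0.03,0,0,0,0,-0.016,0.039,0.07,0,0,0,0,-0.016,0.039,0.12,0,0,0,0,-0.016,0.039,0.17,0,0,0,0,-0.016,0.039,0.22,0,0,0,0,-0.016,0.039,0.27,0,0,0,0,-0.016,0.039,0.31,0,0,0,0,-0.016,0.039,0.33,0,0,0,0,-0.016,0.039,0.34,0,0,0,0,-0.016,0.039,0.34,0,0,0,0,-0.016,0.039,0.34,0,0]}}

```text
clock: 10.88
position: [0.504, -0.1782, 0.3513]
ee_rot: [0.999, -0.042, 0.0, -0.0]
ft_force: [-0.7, 0.4, -8.3]
grip_width: 0.142
grasp_force: 108.8
```

Run:
```python
from h import *
np.set_printoptions(precision=4,suppress=True)
o=manip.get_obs();print(o["clock"],o["position"],o["grip_width"],o["ft_force"],o["torque"])
for n in ("top","scene"):
    p=manip.camera(n)
    if n=="scene":
        u,v=pix(p,[.5,-.18,.1]).astype(int);save(p,"s3.png",(u-75,v-60,u+75,v+60),5)
    for l in ("stage_handle","foot_a","seat_cone","home_a"):
        for d in manip.tip_of(p,l):
            if d["conf"]>.4: print(n,l,round(d["conf"],2),w(p,d["position"]))
```

```text
10.875 [ 0.504  -0.1782  0.3513] 0.14245301160647297 [-0.6571  0.402  -8.2731] [ 0.0952 -0.0269  0.0164]
top stage_handle 0.84 [ 0.5057 -0.1777  0.1918]
top foot_a 0.79 [ 0.4301 -0.0975  0.1092]
top foot_a 0.69 [ 0.5994 -0.1877  0.1076]
top home_a 0.61 [ 0.4453 -0.1266  0.1635]
top home_a 0.6 [ 0.562  -0.1381  0.165 ]
scene stage_handle 0.74 [ 0.5001 -0.1793  0.1979]
scene stage_handle 0.7 [ 0.4499 -0.1262  0.1663]
scene stage_handle 0.58 [ 0.5963 -0.1874  0.0383]
scene foot_a 0.9 [ 0.595  -0.1862  0.1083]
scene foot_a 0.84 [ 0.4232 -0.0983  0.1107]
scene foot_a 0.84 [ 0.4085 -0.2425  0.1091]
scene seat_cone 0.9 [ 0.5992 -0.1849  0.0386]
scene seat_cone 0.65 [0.5519 0.4055 0.0091]
scene seat_cone 0.58 [ 0.3251 -0.4981  0.0016]
scene home_a 0.79 [ 0.5606 -0.1351  0.1641]
scene home_a 0.76 [ 0.4396 -0.2198  0.1624]
scene home_a 0.73 [ 0.4477 -0.1244  0.1673]
```

View pics/s3.png

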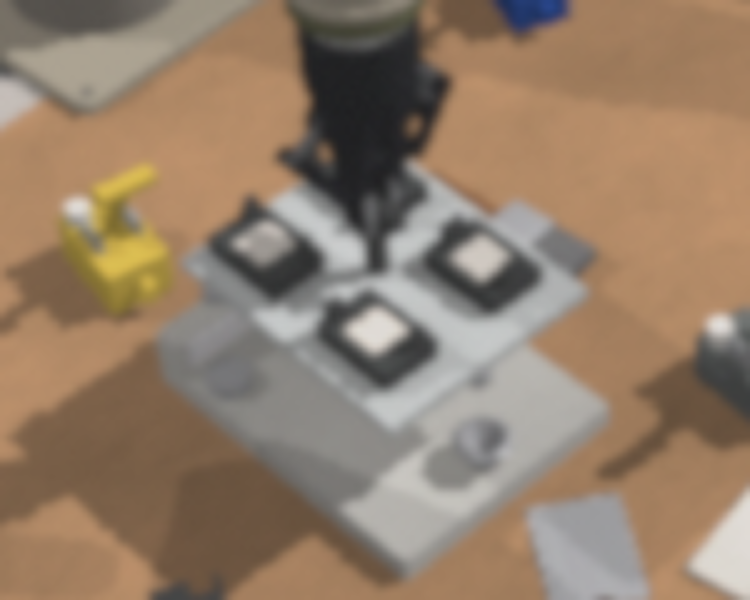

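The stage hangs level above the unit, foot a at about crop (480,378) over the cone at (480,440). Lower with a 1 mm x correction.

Emit:
{"method": "move_arm", "body": {"plan": [0,0,0,0.001,0,0.02,0,0,0,0,0.001,0,0.04,0,0,0,0,0.001,0,0.052,0,0,0,0,0.001,0,0.058,0,0,0,0,0.001,0,0.062,0,0,0,0,0.001,0,0.065,0,0,0,0,0.001,0,0.067,0,0,0,0,0.001,0,0.067,0]}}

```text
clock: 12.38
position: [0.5048, -0.1794, 0.2845]
ee_rot: [0.999, -0.042, 0.0, -0.0]
ft_force: [-0.1, 1.0, -7.8]
grip_width: 0.137
grasp_force: 108.9
```

Run:
```python
from h import *
np.set_printoptions(precision=4,suppress=True)
o=manip.get_obs();print(o["clock"],o["position"],o["grip_width"],o["ft_force"],o["torque"])
for n in ("top","scene"):
    p=manip.camera(n)
    for l in ("stage_handle","foot_a","home_a"):
        for d in manip.tip_of(p,l):
            if d["conf"]>.4: print(n,l,round(d["conf"],2),w(p,d["position"]))
```

```text
12.375 [ 0.5048 -0.1794  0.2845] 0.13725274563523523 [-0.1235  0.9734 -7.8279] [ 0.2411 -0.0788  0.0467]
top stage_handle 0.6 [ 0.5074 -0.177   0.1236]
top foot_a 0.84 [ 0.5993 -0.1859  0.0416]
top foot_a 0.66 [ 0.4334 -0.0996  0.0399]
top home_a 0.67 [ 0.5603 -0.1383  0.0976]
top home_a 0.64 [ 0.4489 -0.1297  0.0985]
top home_a 0.43 [0.4085 0.3908 0.0144]
scene stage_handle 0.57 [ 0.5035 -0.1786  0.1256]
scene foot_a 0.75 [ 0.5985 -0.1869  0.0405]
scene foot_a 0.55 [ 0.4114 -0.2418  0.0425]
scene home_a 0.72 [ 0.446  -0.1252  0.0983]
scene home_a 0.69 [ 0.5482 -0.2286  0.0964]
scene home_a 0.63 [ 0.5641 -0.1356  0.0964]
scene home_a 0.62 [ 0.4404 -0.218   0.094 ]
scene home_a 0.61 [0.4128 0.3887 0.0158]
```

Emit:
{"method": "move_arm", "body": {"plan": [0,0,0,0,0,0.0015,0,0,0,0,0,0,0.003,0,0,0,0,0,0,0.004,0,0,0,0,0,0,0.004,0,0,0,0,0,0,0.004,0], "squeeze": 40}}

```text
clock: 13.4
position: [0.505, -0.1792, 0.2822]
ee_rot: [0.999, -0.042, 0.001, 0.0]
ft_force: [-8.4, 5.6, 13.4]
grip_width: 0.141
grasp_force: 112.2
```

Emit:
{"method": "move_arm", "body": {"plan": [0,0,0,0,0,0,0.025,0,0,0,0,0,0,0.03,0,0,0,0,0,0,0.04,0,0,0,0,0,0,0.05,0,0,0,0,0,-0.001,0.05,0,0,0,0,0,-0.03,0.06,0,0,0,0,0,-0.08,0.06,0,0,0,0,0.06,-0.12,0.06,0,0,0,0,0.12,-0.14,0.06,0,0,0,0,0.18,-0.14,0.06,0,0,0,0,0.2,-0.14,0.06,0,0,0,0,0.2,-0.14,0.06]}}

```text
clock: 14.9
position: [0.4866, -0.3814, 0.4198]
ee_rot: [0.999, -0.045, -0.0, 0.0]
ft_force: [-0.0, 0.9, 0.0]
grip_width: 0.699
grasp_force: 0.0
```

Run:
```python
from h import *
np.set_printoptions(precision=4,suppress=True)
o=manip.get_obs();print(o["clock"],o["position"],o["grip_width"],o["ft_force"],o["torque"])
for n in ("top","scene"):
    p=manip.camera(n)
    if n=="scene":
        u,v=pix(p,[.5,-.18,.1]).astype(int);save(p,"s4.png",(u-75,v-60,u+75,v+60),5)
    for l in ("stage_handle","foot_a","home_a","cover_a","gap_brush"):
        for d in manip.tip_of(p,l):
            if d["conf"]>.4: print(n,l,round(d["conf"],2),w(p,d["position"]))
```

```text
14.9 [ 0.4866 -0.3814  0.4198] 0.6985963604275915 [-0.004   0.9151  0.0226] [ 0.0513  0.0213 -0.0442]
top stage_handle 0.98 [ 0.5073 -0.1774  0.1215]
top foot_a 0.91 [ 0.4296 -0.1002  0.0398]
top foot_a 0.82 [ 0.6043 -0.1849  0.0382]
top foot_a 0.61 [ 0.42   -0.2464  0.039 ]
top home_a 0.91 [ 0.5538 -0.2323  0.0962]
top home_a 0.91 [ 0.4432 -0.2217  0.0942]
top home_a 0.86 [ 0.5632 -0.1379  0.0966]
top home_a 0.68 [ 0.4467 -0.1288  0.0942]
top home_a 0.5 [ 0.6675 -0.4158 -0.0024]
top cover_a 0.67 [0.4091 0.3869 0.013 ]
top cover_a 0.56 [ 0.5536 -0.4044  0.0172]
top cover_a 0.55 [0.5575 0.404  0.0152]
top cover_a 0.52 [ 0.5631 -0.1379  0.0938]
top gap_brush 0.91 [ 0.4572  0.0036 -0.0024]
top gap_brush 0.62 [0.7374 0.2329 0.0002]
scene stage_handle 0.88 [ 0.5025 -0.1788  0.1265]
scene foot_a 0.97 [ 0.4243 -0.1009  0.0398]
scene foot_a 0.71 [ 0.5998 -0.1881  0.0384]
scene foot_a 0.55 [ 0.4127 -0.2458  0.041 ]
scene home_a 0.93 [ 0.5637 -0.1341  0.0953]
scene home_a 0.91 [ 0.5475 -0.2281  0.097 ]
scene home_a 0.91 [ 0.4402 -0.2175  0.0939]
scene home_a 0.75 [ 0.4483 -0.1287  0.0989]
scene cover_a 0.68 [0.414  0.3952 0.0135]
scene cover_a 0.53 [ 0.4428 -0.2205  0.0954]
scene cover_a 0.47 [0.5523 0.4041 0.0105]
scene gap_brush 0.55 [ 0.4501 -0.001  -0.0001]
```

View pics/s4.png

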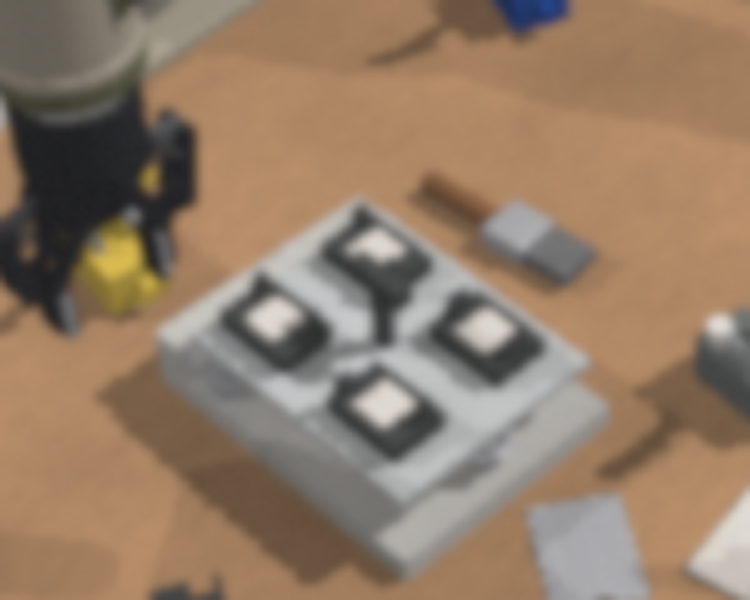

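Run:
```python
from h import *
np.set_printoptions(precision=4,suppress=True)
T=np.array([[.598,-.187],[.428,-.0985],[.416,-.2475]])
H=[[.5567,-.1355],[.5448,-.23],[.4437,-.127],[.4362,-.219]]
acc={}
for k in range(4):
  for n in ("top","scene"):
    p=manip.camera(n)
    for l in ("foot_a","stage_handle","home_a"):
        for d in manip.tip_of(p,l):
            X=w(p,d["position"])
            if d["conf"]>.4:
                for key in [(n,l,tuple(c)) for c in {"foot_a":T,"stage_handle":[[.503,-.179]],"home_a":H}[l] if np.linalg.norm(X[:2]-c)<.025]: acc.setdefault(key,[]).append(X)
for k in sorted(acc): print(k[:2],len(acc[k]),np.mean(acc[k],0))
print(manip.get_obs()["clock"])
```

```text
('scene', 'foot_a') 4 [ 0.4128 -0.2431  0.0393]
('scene', 'foot_a') 4 [ 0.4236 -0.1006  0.0411]
('scene', 'foot_a') 4 [ 0.5971 -0.1875  0.0395]
('scene', 'home_a') 3 [ 0.4424 -0.2186  0.094 ]
('scene', 'home_a') 3 [ 0.4473 -0.1274  0.0969]
('scene', 'home_a') 4 [ 0.5492 -0.228   0.0979]
('scene', 'home_a') 4 [ 0.562  -0.1375  0.0938]
('scene', 'stage_handle') 4 [ 0.5034 -0.1777  0.1267]
('top', 'foot_a') 4 [ 0.4192 -0.245   0.04  ]
('top', 'foot_a') 4 [ 0.4314 -0.0993  0.0386]
('top', 'foot_a') 4 [ 0.6007 -0.1859  0.0365]
('top', 'home_a') 4 [ 0.4435 -0.2225  0.0935]
('top', 'home_a') 4 [ 0.4462 -0.1276  0.0933]
('top', 'home_a') 4 [ 0.5533 -0.2308  0.0945]
('top', 'home_a') 4 [ 0.5618 -0.1378  0.0956]
('top', 'stage_handle') 4 [ 0.5063 -0.179   0.1233]
17.1
```

Stage is home (foot a within about 1.5 mm of the cone, z right). Now measure the upper halves' yaws and positions.

```bash
cat >> h.py <<'E'
from scipy.optimize import minimize
def hullmask(p,x,y,yaw,z0,z1,shape=(420,560)):
    c,s=np.cos(yaw),np.sin(yaw);P=[]
    for z in(z0,z1):
        for a in(-.033,.033):
            for b in(-.023,.023): P.append(pix(p,[x+c*a-s*b,y+s*a+c*b,z]))
    m=np.zeros(shape,np.uint8);cv2.fillConvexPoly(m,cv2.convexHull(np.round(np.array(P)*16).astype(np.int32)),1,shift=4,lineType=cv2.LINE_8);return m>0
def cover(p,near,z0=0,yaws=range(-90,90,10)):
    best=None
    for d in manip.silhouettes(p,"cover_a"):
        m=d["pixels"].astype(np.uint8)
        if m.sum()<20: continue
        ys,xs=np.nonzero(m);g=ray(p,[xs.mean(),ys.mean()],z0+.016)
        if np.linalg.norm(g[:2]-near)>.05: continue
        m=cv2.morphologyEx(m,cv2.MORPH_CLOSE,np.ones((5,5)))>0
        def cost(v):
            h=hullmask(p,g[0]+v[0]/1000,g[1]+v[1]/1000,np.radians(v[2]),z0,z0+.028)
            return 1-(h&m).sum()/(h|m).sum()
        r=min((minimize(cost,[0,0,a],method="Nelder-Mead",options=dict(initial_simplex=[[0,0,a],[4,0,a],[0,4,a],[0,0,a+8]])) for a in yaws),key=lambda r:r.fun)
        res=(g[0]+r.x[0]/1000,g[1]+r.x[1]/1000,r.x[2],r.fun,d["conf"])
        if best is None or res[3]<best[3]: best=res
    return best and np.round(best,4)
E
python3 - <<'E'
from h import *
for n in("top","scene"):
    p=manip.camera(n)
    for near in([.556,.405],[.412,.389],[.553,-.406]): print(n,cover(p,near))
goto(.553,-.406,.30,-27)
E
```

```text
top [  0.5572   0.4051 -34.6153   0.1075   0.73  ]
top [  0.413    0.391  -23.7014   0.0797   0.62  ]
top [ 0.541  -0.3946 37.0998  0.5707  0.64  ]
scene [  0.552    0.4076 -38.9525   0.1858   0.49  ]
scene [  0.4109   0.3921 -22.7022   0.1468   0.49  ]
scene None
goto [0.0, -0.0, 0.386] [0.0674, 0.0214, 0.1204]
```

```bash
python3 -c "
from h import *
goto(.5555,.4055,.33,-35)"
```

```text
goto [0.0, -0.0, 0.526] [0.0008, -0.7873, 0.0903]
```

Emit:
{"method": "move_arm", "body": {"plan": [0,0,0.526,0.001,-0.7873,0.09,0.075,0,0,0.526,0.001,-0.7873,0.09,0.075,0,0,0.526,0.001,-0.7873,0.09,0.075,0,0,0.526,0.001,-0.7873,0.09,0.075,0,0,0.526,0.001,-0.7873,0.09,0.075,0,0,0.526,0.001,-0.7873,0.09,0.075,0,0,0.526,0.001,-0.7873,0.09,0.075,0,0,0.526,0.001,-0.7873,0.09,0.075,0,0,0.526,0.001,-0.7873,0.09,0.075,0,0,0.526,0.001,-0.7873,0.09,0.075,0,0,0.526,0.001,-0.7873,0.09,0.075,0,0,0.526,0.001,-0.7873,0.09,0.075]}}

```text
clock: 19.0
position: [0.5451, 0.2241, 0.3431]
ee_rot: [0.953, -0.302, -0.007, 0.0]
ft_force: [0.5, -0.2, -1.3]
grip_width: 0.882
grasp_force: 0.0
```

Run:
```python
from h import *
np.set_printoptions(precision=4,suppress=True)
print(manip.get_obs()["position"])
for n in("top","scene"):
    p=manip.camera(n)
    for near in([.556,.405],[.412,.389],[.553,-.406]): print(n,cover(p,near))
    print([w(p,d["position"]) for d in manip.tip_of(p,"cover_b")])
goto(.5555,.4055,.177,-35)
```

```text
[0.5451 0.2241 0.3431]
top [  0.5565   0.4067 -40.7654   0.2329   0.86  ]
top [  0.413    0.3911 -23.1914   0.1523   0.7   ]
top [  0.5556  -0.406  -32.2356   0.2112   0.68  ]
[array([ 0.5558, -0.4075,  0.0166]), array([0.5579, 0.4033, 0.0109]), array([0.4097, 0.3909, 0.0128]), array([ 0.5573, -0.2292,  0.0947])]
scene [  0.5538   0.4091 -38.3844   0.1947   0.44  ]
scene [  0.4186   0.3934 -46.1201   0.3155   0.48  ]
scene [  0.5468  -0.4044 -30.4636   0.1757   0.76  ]
[array([0.4108, 0.3943, 0.0123]), array([ 0.552 , -0.4086,  0.0104]), array([0.5523, 0.4025, 0.0134])]
goto [0.005, 0.014, -0.006] [-0.0959, -0.1566, 0.1669]
```

Emit:
{"method": "move_arm", "body": {"plan": [0,0,0,-0.096,-0.157,0.03,0.075,0,0,0,-0.096,-0.157,0.03,0.075,0,0,0,-0.096,-0.157,0.03,0.075,0,0,0.01,-0.096,-0.157,0.06,0.075,0.005,0.014,0.01,-0.096,-0.157,0.11,0.075,0.005,0.014,0.01,-0.096,-0.157,0.15,0.075,0.005,0.014,0.01,-0.096,-0.157,0.166,0.075,0.005,0.014,0.01,-0.096,-0.157,0.166,0.075,0.005,0.014,0.01,-0.096,-0.157,0.166,0.04,0.005,0.014,0.01,-0.096,-0.157,0.166,0.02,0.005,0.014,0.01,-0.096,-0.157,0.166,0.02,0.005,0.014,0.01,-0.096,-0.157,0.166,0.02], "squeeze": 50}}

```text
clock: 21.0
position: [0.5553, 0.4078, 0.1797]
ee_rot: [0.952, -0.307, 0.001, -0.001]
ft_force: [-0.1, -0.5, 6.7]
grip_width: 0.523
grasp_force: 52.8
```

Run:
```python
from h import *
np.set_printoptions(precision=4,suppress=True)
o=manip.get_obs();print(o["position"],o["grip_width"],o["grasp_force"],o["ft_force"])
goto(.5555,.4055,.30,-35)
for n in("top","scene"):
    p=manip.camera(n)
    for near in([.412,.389],[.553,-.406]): print(n,cover(p,near))
```

```text
[0.5553 0.4078 0.1797] 0.5234146332614737 52.78686583042145 [-0.1439 -0.4619  6.6886]
goto [-0.003, -0.001, -0.013] [0.0016, 0.0015, -0.1203]
top [  0.4129   0.3876 -23.601    0.4631   0.57  ]
top [  0.5521  -0.4056 -34.1059   0.2411   0.64  ]
scene [  0.409    0.3918 -26.7734   0.1674   0.47  ]
scene [  0.5497  -0.4041 -32.551    0.2188   0.81  ]
```

Emit:
{"method": "move_arm", "body": {"plan": [0,0,0,0,0,-0.02,0.02,0,0,0,0,0,-0.06,0.02,0,0,0,0,0,-0.11,0.02,0,0,0,0,0,-0.15,0.02,0,0,0,0,0,-0.16,0.02,0,0,0,0,0,-0.16,0.02], "squeeze": 70}}

```text
clock: 22.05
position: [0.5545, 0.4077, 0.3383]
ee_rot: [0.952, -0.307, 0.0, -0.0]
ft_force: [-0.5, 0.5, -1.7]
grip_width: 0.526
grasp_force: 73.5
```

Run:
```python
from h import *
o=manip.get_obs();print(o["position"],o["grip_width"],o["ft_force"])
goto(.5517,-.2295,.34,-4.8)
```

```text
[0.55445681 0.40766666 0.3383401 ] 0.5256723333571878 [-0.46897401  0.45075465 -1.73211025]
goto [-0.001, -0.0, -0.54] [0.3699, 0.5188, -0.002]
```

Emit:
{"method": "move_arm", "body": {"plan": [0,0,-0.54,0.37,0.519,-0.002,0.02,0,0,-0.54,0.37,0.519,-0.002,0.02,0,0,-0.54,0.37,0.519,-0.002,0.02,0,0,-0.54,0.37,0.519,-0.002,0.02,0,0,-0.54,0.37,0.519,-0.002,0.02,0,0,-0.54,0.37,0.519,-0.002,0.02,0,0,-0.54,0.37,0.519,-0.002,0.02,0,0,-0.54,0.37,0.519,-0.002,0.02,0,0,-0.54,0.37,0.519,-0.002,0.02,0,0,-0.54,0.37,0.519,-0.002,0.02,0,0,-0.54,0.37,0.519,-0.002,0.02,0,0,-0.54,0.37,0.519,-0.002,0.02]}}

```text
clock: 23.55
position: [0.5512, -0.2302, 0.3387]
ee_rot: [0.999, -0.043, -0.001, 0.0]
ft_force: [-0.0, 1.1, -0.8]
grip_width: 0.52
grasp_force: 73.5
```

Run:
```python
from h import *
np.set_printoptions(precision=4,suppress=True)
o=manip.get_obs();print(o["position"],o["grip_width"],o["ft_force"])
for n in("top","scene"):
    p=manip.camera(n)
    for l in("cover_b","home_b","foot_a"): print(n,l,*[(round(d["conf"],2),w(p,d["position"])) for d in manip.tip_of(p,l) if d["conf"]>.35])
    print(cover(p,[.412,.389]))
goto(.5517,-.2295,.2616,-4.8)
```

```text
[ 0.5512 -0.2302  0.3387] 0.5202714220631409 [-0.0297  1.0867 -0.7921]
top cover_b (0.85, array([ 0.5541, -0.407 ,  0.0165])) (0.58, array([0.4128, 0.3894, 0.0154]))
top home_b (0.88, array([ 0.443 , -0.2215,  0.0913])) (0.78, array([ 0.559 , -0.1414,  0.097 ]))
top foot_a (0.93, array([ 0.6009, -0.1843,  0.0371])) (0.62, array([ 0.4185, -0.2481,  0.041 ]))
[  0.4124   0.3899 -22.5995   0.2347   0.71  ]
scene cover_b (0.88, array([ 0.551 , -0.4086,  0.0133])) (0.7, array([0.4105, 0.3951, 0.0158])) (0.7, array([0.7329, 0.2323, 0.0007])) (0.58, array([ 0.5526, -0.2277,  0.1731]))
scene home_b (0.9, array([ 0.4485, -0.1267,  0.0952])) (0.77, array([ 0.4409, -0.2186,  0.0947])) (0.68, array([ 0.5623, -0.1331,  0.0958])) (0.68, array([ 0.5502, -0.2295,  0.0955]))
scene foot_a (0.76, array([ 0.4136, -0.2447,  0.0371])) (0.68, array([ 0.5957, -0.1844,  0.0388]))
[  0.4139   0.3893 -22.0286   0.1267   0.59  ]
goto [0.0, 0.0, 0.001] [-0.0001, 0.0002, 0.0783]
```

```bash
cat >> h.py <<'E'
def avg(n,l,near,k=5,r=.02):
    out=[]
    for _ in range(k):
        p=manip.camera(n)
        c=[w(p,d["position"]) for d in manip.tip_of(p,l) if d["conf"]>.25]
        c=[x for x in c if np.linalg.norm(x-near)<r]
        if c: out.append(c[0])
    return len(out),np.mean(out,0) if out else None
E
python3 - <<'E'
from h import *
np.set_printoptions(precision=4,suppress=True)
for n in("scene","top"): print(n,avg(n,"cover_b",[.551,-.23,.174],r=.03),avg(n,"home_b",[.551,-.229,.096]))
p=manip.camera("scene");u,v=pix(p,[.551,-.23,.13]).astype(int);save(p,"s5.png",(u-48,v-40,u+48,v+40),7)
E
```

```text
scene (5, array([ 0.5511, -0.2291,  0.1723])) (5, array([ 0.5509, -0.23  ,  0.0962]))
top (0, None) (0, None)
```

View pics/s5.png

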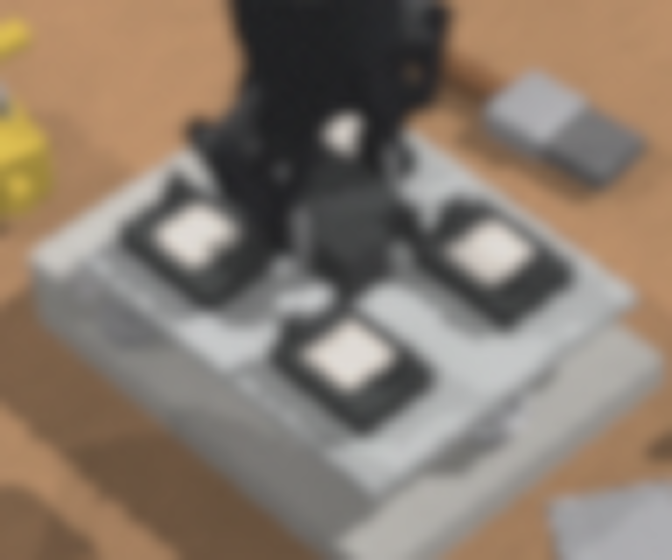

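Cover b hangs just above the front-right half (crop (345,360)) and matches within 1 mm. Lower.

Emit:
{"method": "move_arm", "body": {"plan": [0,0,0,0,0,0.02,0.02,0,0,0,0,0,0.045,0.02,0,0,0,0,0,0.057,0.02,0,0,0,0,0,0.06,0.02,0,0,0,0,0,0.063,0.02,0,0,0,0,0,0.066,0.02,0,0,0,0,0,0.068,0.02,0,0,0,0,0,0.068,0.02]}}

```text
clock: 27.1
position: [0.5517, -0.2298, 0.2719]
ee_rot: [0.999, -0.042, -0.0, 0.0]
ft_force: [-0.0, -0.3, -0.3]
grip_width: 0.523
grasp_force: 73.5
```

Run:
```python
from h import *
o=manip.get_obs();print(o["position"],o["grip_width"],o["ft_force"],o["torque"])
```

```text
[ 0.55170665 -0.22976485  0.27186582] 0.5230399366338144 [-0.04701577 -0.33044405 -0.30726179] [-0.00170743 -0.01783422 -0.01205728]
```

Emit:
{"method": "move_arm", "body": {"plan": [0,0,0,0,0,0.003,0.02,0,0,0,0,0,0.005,0.02,0,0,0,0,0,0.007,0.02,0,0,0,0,0,0.009,0.02,0,0,0,0,0,0.009,0.02]}}

```text
clock: 27.72
position: [0.5516, -0.2297, 0.2626]
ee_rot: [0.999, -0.042, -0.0, 0.0]
ft_force: [-0.3, -0.1, -1.6]
grip_width: 0.522
grasp_force: 73.5
```

Emit:
{"method": "move_arm", "body": {"plan": [0,0,0,0,0,0.0005,0.055,0,0,0,0,0,0.0005,0.06,0,0,0,0,0,0.0005,0.06,0,0,0,0,0,0.0005,0.06,0,0,0,0,0,-0.02,0.06,0,0,0,0,0,-0.07,0.06,0,0,0,0,0,-0.13,0.06,0,0,0,0,0,-0.14,0.075]}}

```text
clock: 28.72
position: [0.5519, -0.2309, 0.4083]
ee_rot: [0.999, -0.042, 0.003, 0.001]
ft_force: [0.2, 1.1, -0.6]
grip_width: 0.874
grasp_force: 0.0
```

Run:
```python
from h import *
np.set_printoptions(precision=4,suppress=True)
o=manip.get_obs();print(o["clock"],o["position"],o["grip_width"],o["ft_force"])
print(avg("scene","cover_b",[.551,-.23,.096],3))
goto(.47,0,.42,-13)
goto(.412,.391,.33,-23)
```

```text
28.725 [ 0.5519 -0.2309  0.4083] 0.8739948289222915 [ 0.1522  1.0952 -0.6397]
(3, array([ 0.5521, -0.2295,  0.0947]))
goto [0.0, 0.002, 0.143] [-0.1005, -0.2218, -0.0181]
goto [0.0, 0.002, 0.318] [-0.1908, -0.6066, 0.072]
```

Emit:
{"method": "move_arm", "body": {"plan": [0,0,0.318,-0.191,-0.607,0.07,0.075,0,0,0.318,-0.191,-0.607,0.07,0.075,0,0,0.318,-0.191,-0.607,0.07,0.075,0,0,0.318,-0.191,-0.607,0.07,0.075,0,0,0.318,-0.191,-0.607,0.07,0.075,0,0,0.318,-0.191,-0.607,0.07,0.075,0,0,0.318,-0.191,-0.607,0.07,0.075,0,0,0.318,-0.191,-0.607,0.07,0.075,0,0,0.318,-0.191,-0.607,0.07,0.075,0,0,0.318,-0.191,-0.607,0.07,0.075,0,0,0.318,-0.191,-0.607,0.07,0.075,0,0,0.318,-0.191,-0.607,0.07,0.075]}}

```text
clock: 30.52
position: [0.4107, 0.3931, 0.3309]
ee_rot: [0.98, -0.198, -0.0, 0.002]
ft_force: [-0.0, -0.2, -0.6]
grip_width: 0.875
grasp_force: 0.0
```

Run:
```python
from h import *
np.set_printoptions(precision=4,suppress=True)
o=manip.get_obs();print(o["clock"],o["position"])
p=manip.camera("top");print(cover(p,[.412,.389]),cover(p,[.553,-.406]))
p=manip.camera("scene");print(cover(p,[.412,.389]),cover(p,[.553,-.406]))
print(avg("scene","cover_a",[.412,.391,.014],2),avg("top","cover_a",[.412,.391,.014],2))
goto(.412,.391,.181,-23)
```

```text
30.525 [0.4107 0.3931 0.3309]
None [  0.553   -0.4067 -33.0486   0.1421   0.62  ]
[  0.4101   0.3915 -29.8702   0.2304   0.68  ] [  0.5498  -0.404  -32.6186   0.2472   0.73  ]
(2, array([0.4134, 0.3927, 0.0159])) (2, array([0.412 , 0.3894, 0.0128]))
goto [0.0, 0.0, -0.0] [-0.0002, 0.0001, 0.1516]
```

Emit:
{"method": "move_arm", "body": {"plan": [0,0,0,0,0,0.05,0.075,0,0,0,0,0,0.1,0.075,0,0,0,0,0,0.135,0.075,0,0,0,0,0,0.15,0.075,0,0,0,0,0,0.15,0.075,0,0,0,0,0,0.15,0.04,0,0,0,0,0,0.15,0.02,0,0,0,0,0,0.15,0.02,0,0,0,0,0,0.15,0.02], "squeeze": 70}}

```text
clock: 32.35
position: [0.4127, 0.3916, 0.1844]
ee_rot: [0.98, -0.199, 0.0, -0.001]
ft_force: [-0.4, -2.0, 7.1]
grip_width: 0.518
grasp_force: 71.9
```

Run:
```python
from h import *
np.set_printoptions(precision=4,suppress=True)
o=manip.get_obs();print(o["clock"],o["position"],o["grip_width"],o["grasp_force"],o["ft_force"])
# home_a
print(avg("scene","home_a",[.562,-.1375,.096],4),avg("top","home_a",[.562,-.1375,.096],4))
```

```text
32.35 [0.4127 0.3916 0.1844] 0.5182249171512181 71.89122319221497 [-0.3881 -2.0363  7.0547]
(3, array([ 0.5607, -0.1348,  0.0937])) (3, array([ 0.5625, -0.1392,  0.095 ]))
```

Emit:
{"method": "move_arm", "body": {"plan": [0,0,0,0,0,-0.02,0.02,0,0,0,0,0,-0.06,0.02,0,0,0,0,0,-0.11,0.02,0,0,0,0,0,-0.15,0.02,0,0,0,0,0,-0.165,0.02,0,0,0,0,0,-0.165,0.02]}}

```text
clock: 33.9
position: [0.4122, 0.3912, 0.3484]
ee_rot: [0.98, -0.199, 0.0, -0.001]
ft_force: [-0.0, 0.2, -1.6]
grip_width: 0.525
grasp_force: 71.9
```

Run:
```python
from h import *
o=manip.get_obs();print(o["position"],o["grip_width"],o["ft_force"])
goto(.561,-.1375,.345,-4.8)
```

```text
[0.41216329 0.39120011 0.34842167] 0.5246404946610683 [-0.03734819  0.23855517 -1.56442406]
goto [-0.001, -0.0, -0.318] [0.3436, 0.4285, 0.0028]
```

Emit:
{"method": "move_arm", "body": {"plan": [0,0,-0.318,0.3436,0.4285,0.002,0.02,0,0,-0.318,0.3436,0.4285,0.002,0.02,0,0,-0.318,0.3436,0.4285,0.002,0.02,0,0,-0.318,0.3436,0.4285,0.002,0.02,0,0,-0.318,0.3436,0.4285,0.002,0.02,0,0,-0.318,0.3436,0.4285,0.002,0.02,0,0,-0.318,0.3436,0.4285,0.002,0.02,0,0,-0.318,0.3436,0.4285,0.002,0.02,0,0,-0.318,0.3436,0.4285,0.002,0.02,0,0,-0.318,0.3436,0.4285,0.002,0.02,0,0,-0.318,0.3436,0.4285,0.002,0.02,0,0,-0.318,0.3436,0.4285,0.002,0.02]}}

```text
clock: 35.4
position: [0.5609, -0.136, 0.3451]
ee_rot: [0.999, -0.041, -0.001, -0.0]
ft_force: [-0.0, 0.3, -0.9]
grip_width: 0.516
grasp_force: 71.9
```

Run:
```python
from h import *
np.set_printoptions(precision=4,suppress=True)
o=manip.get_obs();print(o["position"],o["grip_width"],o["ft_force"])
for n in("scene","top"):print(n,avg(n,"cover_a",[.561,-.1375,.178],5,.03),avg(n,"home_a",[.561,-.1375,.096],5))
goto(.561,-.1375,.2663,-4.8)
```

```text
[ 0.5609 -0.136   0.3451] 0.5161817801699495 [-0.0279  0.2712 -0.9249]
scene (5, array([ 0.5623, -0.135 ,  0.1754])) (4, array([ 0.5612, -0.1347,  0.0949]))
top (0, None) (0, None)
goto [0.0, 0.0, -0.0] [0.0001, -0.0002, 0.0795]
```

Emit:
{"method": "move_arm", "body": {"plan": [0,0,0,-0.0007,0,0.02,0.02,0,0,0,-0.0007,0,0.045,0.02,0,0,0,-0.0007,0,0.057,0.02,0,0,0,-0.0007,0,0.061,0.02,0,0,0,-0.0007,0,0.064,0.02,0,0,0,-0.0007,0,0.067,0.02,0,0,0,-0.0007,0,0.069,0.02,0,0,0,-0.0007,0,0.069,0.02]}}

```text
clock: 38.4
position: [0.5601, -0.1376, 0.2768]
ee_rot: [0.999, -0.042, -0.0, 0.0]
ft_force: [-0.6, 1.2, -1.9]
grip_width: 0.52
grasp_force: 71.9
```

Emit:
{"method": "move_arm", "body": {"plan": [0,0,0,0,0,0.003,0.02,0,0,0,0,0,0.005,0.02,0,0,0,0,0,0.007,0.02,0,0,0,0,0,0.0095,0.02,0,0,0,0,0,0.0095,0.02]}}

```text
clock: 39.02
position: [0.5601, -0.1375, 0.267]
ee_rot: [0.999, -0.042, -0.0, 0.0]
ft_force: [-0.6, 0.4, -0.6]
grip_width: 0.523
grasp_force: 71.9
```

Emit:
{"method": "move_arm", "body": {"plan": [0,0,0,0,0,0.0005,0.055,0,0,0,0,0,0.0005,0.06,0,0,0,0,0,0.0005,0.06,0,0,0,0,0,0.0005,0.06,0,0,0,0,0,-0.02,0.06,0,0,0,0,0,-0.07,0.06,0,0,0,0,0,-0.12,0.06,0,0,0,0,0,-0.12,0.075]}}

```text
clock: 40.02
position: [0.5608, -0.1386, 0.3921]
ee_rot: [0.999, -0.042, 0.003, 0.0]
ft_force: [-0.5, -0.3, -1.0]
grip_width: 0.875
grasp_force: 0.0
```

Run:
```python
from h import *
np.set_printoptions(precision=4,suppress=True)
o=manip.get_obs();print(o["clock"],o["position"],o["grip_width"])
print(avg("scene","cover_a",[.561,-.1375,.096],3))
p=manip.camera("top");print(cover(p,[.553,-.406]))
p=manip.camera("scene");print(cover(p,[.553,-.406]))
save(p,"s6.png",s=1.4)
print(avg("scene","cover_c",[.553,-.406,.014],3,.05),avg("top","cover_c",[.553,-.406,.014],3,.05))
```

```text
40.025 [ 0.5608 -0.1386  0.3921] 0.8746185923924302
(3, array([ 0.5601, -0.1357,  0.0955]))
[  0.553   -0.4077 -31.1471   0.135    0.8   ]
[  0.5493  -0.4044 -32.4707   0.116    0.83  ]
(3, array([ 0.5525, -0.4085,  0.0147])) (3, array([ 0.5549, -0.4063,  0.0149]))
```

View pics/s6.png

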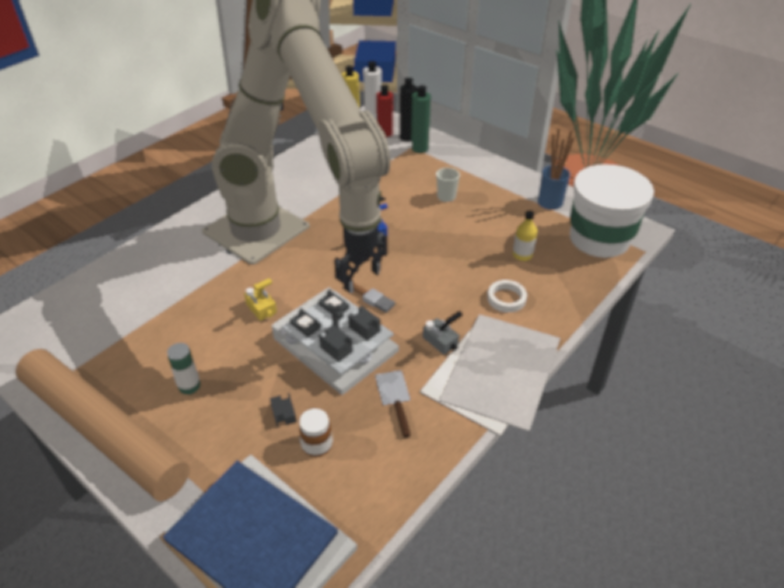

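Covers b and a are closed (337,342), (363,322); c waits at (283,408), the jar clear of it.

```bash
python3 -c "
from h import *
goto(.5525,-.407,.33,-30);goto(.5525,-.407,.183,-30)"
```

```text
goto [0.0, 0.0, 0.44] [0.0149, 0.2691, 0.0574]
goto [0.0, 0.0, 0.44] [0.015, 0.269, 0.2044]
```

Emit:
{"method": "move_arm", "body": {"plan": [0,0,0.44,0.015,0.269,0.03,0.075,0,0,0.44,0.015,0.269,0.03,0.075,0,0,0.44,0.015,0.269,0.03,0.075,0,0,0.44,0.015,0.269,0.03,0.075,0,0,0.44,0.015,0.269,0.05,0.075,0,0,0.44,0.015,0.269,0.09,0.075,0,0,0.44,0.015,0.269,0.14,0.075,0,0,0.44,0.015,0.269,0.18,0.075,0,0,0.44,0.015,0.269,0.203,0.075,0,0,0.44,0.015,0.269,0.203,0.075]}}

```text
clock: 42.38
position: [0.5524, -0.4067, 0.1833]
ee_rot: [0.966, -0.259, -0.001, -0.0]
ft_force: [0.3, -0.7, 1.2]
grip_width: 0.877
grasp_force: 0.0
```

Emit:
{"method": "move_arm", "body": {"plan": [0,0,0,0,0,0,0.04,0,0,0,0,0,0,0.02,0,0,0,0,0,0,0.02,0,0,0,0,0,0,0.02,0,0,0,0,0,0,0.02]}}

```text
clock: 43.0
position: [0.553, -0.4076, 0.1867]
ee_rot: [0.966, -0.259, 0.002, 0.001]
ft_force: [-1.0, -0.4, 8.2]
grip_width: 0.518
grasp_force: 73.0
```

Run:
```python
from h import *
np.set_printoptions(precision=4,suppress=True)
o=manip.get_obs();print(o["clock"],o["position"],o["grip_width"],o["grasp_force"],o["ft_force"])
for n in("scene","top"):print(n,avg(n,"home_c",[.447,-.1275,.096],3))
```

```text
43.0 [ 0.553  -0.4076  0.1867] 0.5175914307769364 73.02541494369507 [-0.9781 -0.4155  8.2173]
scene (3, array([ 0.4481, -0.1268,  0.0985]))
top (0, None)
```

Emit:
{"method": "move_arm", "body": {"plan": [0,0,0,0,0,-0.02,0.02,0,0,0,0,0,-0.06,0.02,0,0,0,0,0,-0.11,0.02,0,0,0,0,0,-0.15,0.02,0,0,0,0,0,-0.165,0.02,0,0,0,0,0,-0.165,0.02]}}

```text
clock: 44.35
position: [0.5525, -0.407, 0.3503]
ee_rot: [0.966, -0.259, 0.001, 0.0]
ft_force: [0.1, -0.2, -2.4]
grip_width: 0.519
grasp_force: 72.0
```

Run:
```python
from h import *
o=manip.get_obs();print(o["position"],o["grip_width"],o["ft_force"])
goto(.448,-.1277,.35,-4.8)
```

```text
[ 0.55252858 -0.40695099  0.35032141] 0.5191013105020937 [ 0.12312068 -0.21771227 -2.36709237]
goto [0.0, -0.001, -0.44] [-0.2302, -0.1895, -0.0001]
```

Emit:
{"method": "move_arm", "body": {"plan": [0,0,-0.44,-0.23,-0.1895,0,0.02,0,0,-0.44,-0.23,-0.1895,0,0.02,0,0,-0.44,-0.23,-0.1895,0,0.02,0,0,-0.44,-0.23,-0.1895,0,0.02,0,0,-0.44,-0.23,-0.1895,0,0.02,0,0,-0.44,-0.23,-0.1895,0,0.02,0,0,-0.44,-0.23,-0.1895,0,0.02,0,0,-0.44,-0.23,-0.1895,0,0.02]}}

```text
clock: 45.35
position: [0.4481, -0.1281, 0.349]
ee_rot: [0.999, -0.042, -0.0, 0.0]
ft_force: [-1.2, -0.2, -2.0]
grip_width: 0.522
grasp_force: 72.0
```

Run:
```python
from h import *
np.set_printoptions(precision=4,suppress=True)
o=manip.get_obs();print(o["position"],o["grip_width"],o["ft_force"])
for n in("scene","top"):print(n,avg(n,"cover_c",[.448,-.1277,.177],5,.03),avg(n,"home_c",[.448,-.1277,.096],5))
goto(.448,-.1277,.2686,-4.8)
```

```text
[ 0.4481 -0.1281  0.349 ] 0.522468085910139 [-1.1912 -0.2122 -2.041 ]
scene (5, array([ 0.4465, -0.1302,  0.1755])) (5, array([ 0.4479, -0.127 ,  0.0971]))
top (0, None) (5, array([ 0.4476, -0.1275,  0.093 ]))
goto [0.0, 0.0, -0.0] [-0.0002, -0.0, 0.0807]
```

Emit:
{"method": "move_arm", "body": {"plan": [0,0,0,0.001,-0.0006,0.02,0.02,0,0,0,0.001,-0.0006,0.045,0.02,0,0,0,0.001,-0.0006,0.058,0.02,0,0,0,0.001,-0.0006,0.062,0.02,0,0,0,0.001,-0.0006,0.065,0.02,0,0,0,0.001,-0.0006,0.068,0.02,0,0,0,0.001,-0.0006,0.07,0.02,0,0,0,0.001,-0.0006,0.07,0.02]}}

```text
clock: 48.35
position: [0.4493, -0.1272, 0.2794]
ee_rot: [0.999, -0.042, -0.0, 0.0]
ft_force: [-0.2, 0.4, -1.6]
grip_width: 0.517
grasp_force: 72.0
```

Emit:
{"method": "move_arm", "body": {"plan": [0,0,0,0,0,0.003,0.02,0,0,0,0,0,0.005,0.02,0,0,0,0,0,0.007,0.02,0,0,0,0,0,0.01,0.02,0,0,0,0,0,0.01,0.02]}}

```text
clock: 48.98
position: [0.4492, -0.1273, 0.2691]
ee_rot: [0.999, -0.042, -0.0, 0.0]
ft_force: [1.3, -0.7, -1.8]
grip_width: 0.519
grasp_force: 72.0
```

Emit:
{"method": "move_arm", "body": {"plan": [0,0,0,0,0,0.0005,0.055,0,0,0,0,0,0.0005,0.06,0,0,0,0,0,0.0005,0.06,0,0,0,0,0,0.0005,0.06,0,0,0,0,0,-0.02,0.06,0,0,0,0,0,-0.07,0.06,0,0,0,0,0,-0.12,0.06,0,0,0,0,0,-0.13,0,0,0,0,0.02,-0.1,-0.15,0,0,0,0,0.06,-0.2,-0.15,0,0,0,0,0.06,-0.25,-0.15,0,0,0,0,0.06,-0.25,-0.15,0]}}

```text
clock: 50.48
position: [0.528, 0.1109, 0.4176]
ee_rot: [0.999, -0.042, -0.001, 0.001]
ft_force: [0.6, -0.5, 0.4]
grip_width: -0.007
grasp_force: 0.0
```

Run:
```python
from h import *
np.set_printoptions(precision=4,suppress=True)
o=manip.get_obs();print(o["clock"],o["position"],o["grip_width"])
acc={}
for k in range(3):
  for n in("scene","top"):
    p=manip.camera(n)
    for l,nears in(("cover_a",[[.561,-.1375,.096],[.5517,-.2297,.096],[.4485,-.1275,.096]]),("foot_a",[[.598,-.187,.04],[.428,-.0985,.04],[.416,-.247,.04]]),("toggle_pivot",[[.69,0,.046]])):
        for d in manip.tip_of(p,l):
            X=w(p,d["position"])
            for q in nears:
                if np.linalg.norm(X-q)<.02: acc.setdefault((l,tuple(q),n),[]).append(X)
for k in sorted(acc): print(k,len(acc[k]),np.mean(acc[k],0))
p=manip.camera("scene");u,v=pix(p,[.5,-.18,.1]).astype(int)
a=p["color"][v-45:v+45,u-55:u+55,::-1]
q=manip.camera("top");u,v=pix(q,[.5,-.18,.1]).astype(int);b=q["color"][v-45:v+45,u-55:u+55,::-1]
cv2.imwrite("pics/st.png",cv2.resize(np.hstack([a,b]),None,fx=3.6,fy=3.6,interpolation=cv2.INTER_CUBIC))
```

```text
50.475 [0.528  0.1109 0.4176] -0.006801226565399235
('cover_a', (0.4485, -0.1275, 0.096), 'scene') 4 [ 0.4492 -0.1288  0.0946]
('cover_a', (0.4485, -0.1275, 0.096), 'top') 3 [ 0.4498 -0.1285  0.0984]
('cover_a', (0.5517, -0.2297, 0.096), 'scene') 3 [ 0.5476 -0.2267  0.0941]
('cover_a', (0.5517, -0.2297, 0.096), 'top') 3 [ 0.5546 -0.2279  0.0955]
('cover_a', (0.561, -0.1375, 0.096), 'scene') 3 [ 0.5609 -0.1358  0.0956]
('cover_a', (0.561, -0.1375, 0.096), 'top') 3 [ 0.5585 -0.1393  0.0965]
('foot_a', (0.416, -0.247, 0.04), 'scene') 2 [ 0.412  -0.2454  0.0406]
('foot_a', (0.416, -0.247, 0.04), 'top') 2 [ 0.4205 -0.2453  0.0418]
('foot_a', (0.428, -0.0985, 0.04), 'top') 2 [ 0.4309 -0.0987  0.0379]
('foot_a', (0.598, -0.187, 0.04), 'scene') 3 [ 0.5978 -0.1842  0.0393]
('foot_a', (0.598, -0.187, 0.04), 'top') 3 [ 0.6001 -0.1885  0.0365]
('toggle_pivot', (0.69, 0, 0.046), 'scene') 3 [ 0.6848 -0.0032  0.045 ]
('toggle_pivot', (0.69, 0, 0.046), 'top') 3 [ 0.6904 -0.0014  0.0484]
```

View pics/st.png

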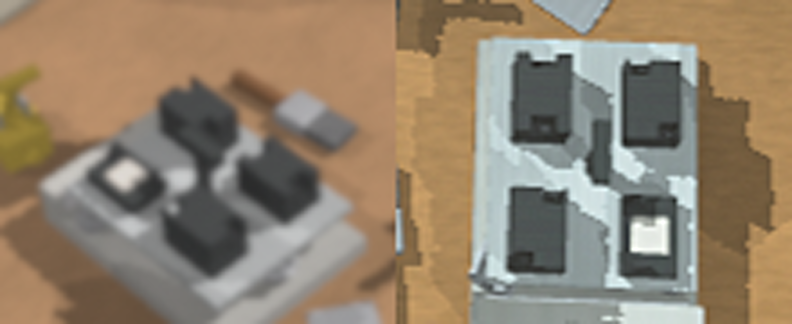

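All three are closed, right way and level (rear-right stays open, no d). Now switch on from the far side.

```bash
python3 -c "
from h import *
goto(.785,-.003,.40,0)"
```

```text
goto [0.0, 0.0, -0.084] [0.266, 0.0895, 0.0189]
```

Emit:
{"method": "move_arm", "body": {"plan": [0,0,-0.084,0.266,0.0895,0.018,0,0,0,-0.084,0.266,0.0895,0.018,0,0,0,-0.084,0.266,0.0895,0.018,0,0,0,-0.084,0.266,0.0895,0.018,0,0,0,-0.084,0.266,0.0895,0.018,0,0,0,-0.084,0.266,0.0895,0.018,0,0,0,-0.084,0.266,0.0895,0.018,0]}}

```text
clock: 52.65
position: [0.7848, -0.0028, 0.4008]
ee_rot: [1.0, 0.0, -0.0, 0.0]
ft_force: [-0.3, 0.1, 0.8]
grip_width: 0.0
grasp_force: 0.0
```

```bash
python3 -c "
from h import *
o=manip.get_obs();print(o['position'],o['joint_pos'])
goto(.785,-.003,.273,0)"
```

```text
[ 0.78481691 -0.00276421  0.40078218] [-0.45480388  0.8505399   0.89663283  0.94590966 -0.62708805  1.57650256
 -1.33904798]
goto [0.0, 0.0, 0.0] [0.0002, 0.0002, 0.1278]
```

Emit:
{"method": "move_arm", "body": {"plan": [0,0,0,0,0,0.06,0,0,0,0,0,0,0.12,0,0,0,0,0,0,0.127,0,0,0,0,-0.02,0,0.127,0,0,0,0,-0.04,0,0.127,0,0,0,0,-0.055,0,0.127,0,0,0,0,-0.07,0,0.127,0,0,0,0,-0.083,0,0.127,0,0,0,0,-0.095,0,0.127,0,0,0,0,-0.1,0,0.127,0,0,0,0,-0.06,0,0.09,0,0,0,0,0,0,0.03,0]}}

```text
clock: 54.15
position: [0.7697, -0.002, 0.3578]
ee_rot: [1.0, 0.001, 0.0, -0.0]
ft_force: [2.1, 0.8, 1.2]
grip_width: 0.002
grasp_force: 0.0
```

Emit:
{"method": "move_arm", "body": {"plan": [0,0,0,0,0,-0.05,0,0,0,0,0,-0.06,-0.08,0,0,0,0,0,-0.12,-0.08,0,0,0,0,-0.05,-0.18,-0.08,0,0,0,0,-0.05,-0.2,-0.08,0,0,0,0,-0.05,-0.2,-0.08,0]}}

```text
clock: 54.9
position: [0.718, 0.2017, 0.4369]
ee_rot: [1.0, 0.003, 0.001, -0.001]
ft_force: [0.2, -0.6, 0.4]
grip_width: -0.004
grasp_force: 0.0
```

Run:
```python
from h import *
o=manip.get_obs();print(o["clock"],o["position"],o["ft_force"])
p=manip.camera("scene")
u,v=pix(p,[.58,-.1,.06]).astype(int);save(p,"fin.png",(u-80,v-60,u+80,v+60),5)
```

```text
54.9 [0.71796116 0.20173295 0.43687244] [ 0.16484614 -0.59934903  0.43700003]
```

View pics/fin.png

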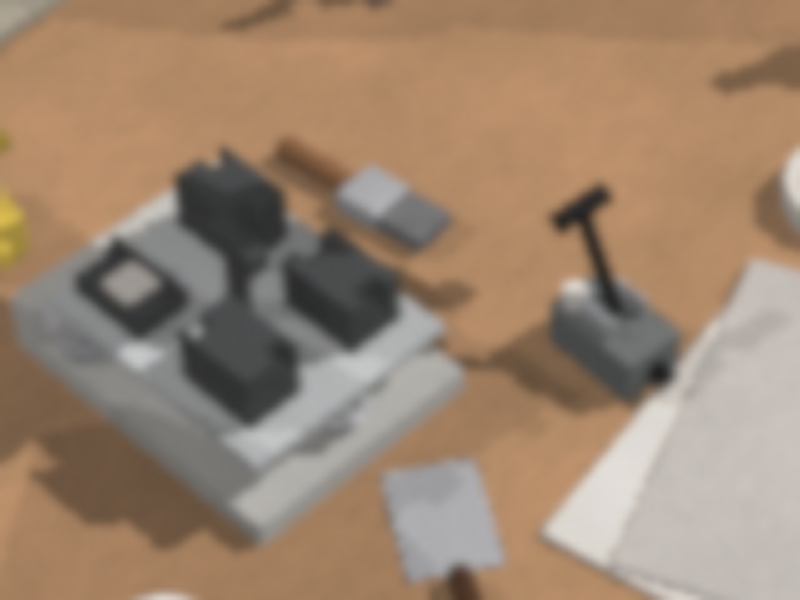

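The toggle leans to its lamp (bar at (580,207)), so it is on. The stage and three covers are in place, so I hand in.

```bash
python3 -c "
from workcell import manip
print(manip.hand_in())"
```

```text
the job is handed in; nothing more can be done
None
```

I handed the job in at about 55 s on the robot clock: isolator flipped off, stage set home on its three seats, upper halves a, b and c closed (no d was on the table, so its lower half stays open), isolator flipped back on; the last pictures show all of this in place, but the hand-in returned no verdict.

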